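# Stir the freshly oiled knobs in the bowl

### The arm

A 6-joint arm with a two-finger parallel gripper is mounted at the origin on the work surface; the furniture and walls round the work are solid. World frame = base frame: x ahead of the robot, y to its left, z up, the work surface at z = 0. Lengths are in m, angles in degrees, forces in N, time in s.
With the tool pointing down it reaches from about 0.25 to 0.725 m from the base axis. Payload 9.7 kg.
Tool frame: the origin (TCP) lies between the finger pads, 19 mm behind the fingertips; this is the grasp point; z points along the fingers, y is the line along which they close (so a half turn about z gives the same grasp; the last joint's range is limited). The gripper opens to 85 mm and grips with 20 to 120 N. Pads are 22 mm wide; open, the fingers measure 114 mm over their backs; the gripper's body (76 mm by 85 mm) begins 54 mm behind the grasp point. The pads swing forward as they close: fully open they stand 13 mm farther back than shut.
Start: joints at [-63.999, 4.979, 10.078, 95.1, 0, 90], TCP at [0.241, -0.494, 0.25] pointing down, gripper open.
Joint ranges: [-179.16, 179.16], [-48.56, 103.87], [-65.8, 70.77], [-126.05, 130.52], [-82.76, 87.17], [-180, 180]. Speed limits (degrees/s): [127.2, 127.2, 147.25, 180, 180, 180].

### API

Orientations are given as [roll, pitch, yaw] about the fixed x, y, z axes, in that order (R = Rz(yaw) Ry(pitch) Rx(roll)).
In Python, from workcell import * gives the robot as it stands.
- The arm moves only by the tool servo_tool, never from a script. Its argument "rows" is a list of rows, each an object with "offset": the shift along the tool's x, y, z as a fraction of full scale, a list of three; "yaw": the turn about the tool's z as a fraction of full scale; "claw": the closure, from 0 (fully open) to 1 (shut). A call has 1 to 12 rows; each row is the pose to reach, as a shift and turn from the pose commanded when the call began, along the tool's axes at that moment, turning the shorter way round; what a row does not reach only later rows make up. Full scale, the value 1, is 0.1 m for a shift and pi rad for a turn. A row lasts 1/8 s, in which the tool goes at most 62.5 mm and 10.7 degrees, less where a joint would pass 70% of its speed; a pose out of reach is approached as far as the arm can. A call with a number of a shift or a turn outside -1 to 1 is refused whole. A call with a gripper value outside its range is refused whole. The fingers move at their own pace and stop on an object; "squeeze" is the grip in N (left out, the last holds). Time passes only in rows, so rows that repeat a pose let the fingers close. It gives the time, the measured TCP pose, the force, the opening and the grip force at its end, in the units of the state.
- get_obs(): the state, without advancing time (a new reading comes with each control period).
- camera(name): name is "scene" or "top" or "wrist"; returns (picture, depth): 480x640x3 uint8, red, green, blue; 480x640 float32, m along the optical axis (not along the pixel's ray), 0 where there is no reading.
- camera_info(name): a dict with "fx", "fy", "cx", "cy" (pixels), "cam_to_world" (4x4, takes a point from camera to world coordinates); the wrist camera has in their place "hand_eye" (4x4, takes a point from camera to tool coordinates, whose origin is the TCP and whose axes are the flange's). Camera axes: x right, y up, looking along -z (the intrinsics and any distortion apply to the point x, -y, -z); pixel columns grow to the right and rows downward; lengths in m; the calibration is good to about 2 mm. A picture is of the moment at which its call begins: read the wrist's pose just before it. camera_info takes no time and is no camera call.
- job_done(): hands the job in; it is judged then, once.
The state is a dict: "time": time; "q": joint angles; "qd": joint speeds; "joint_efforts": joint torques, N m; "ee_pos": TCP position; "tcp_rot": TCP orientation; "wrist_force": force on the tool from outside, world axes, zero at the start; "torque": the same for the moment, N m; "opening": finger opening in m; "grasp_force": force on a finger pad.
Only numpy, scipy, OpenCV 4.12 (cv2) and the standard library are available. Lean on these libraries where they do the work, as an engineer would, in place of code of your own. Each camera call takes 0.05 s, during which the arm holds its last target. There are 200 camera calls.

### The job

Freshly oiled wooden knobs are drying in the black bowl and must not stick where they lie. Draw the stirring stick out of its sleeve by the blade, lay it on the bench clear of the sleeve, take it again by its thick handle and stir the knobs gently with the blade until none of them, the middle one too, is within 2 cm of the spot where it lay; touch the knobs with the stick only. Then lay the stick flat on the bench, with all the knobs still in the bowl and the other things left where they are.

Things in the scene. Friction and masses are not known exactly. Their poses are not given: they have to be found in the camera images.
- bowl: black plastic bowl, 176 mm across the rim, 60 mm high, fixed on a round plywood base board 184 mm across, 30 mm thick, that is screwed to the bench; flat inner floor 130 mm across, 4 mm above the bowl's underside; sloping wall, inside radius about 65 mm at the floor and 80 mm at the rim. Origin: centre of the bowl's underside, 30 mm above the bench, z up
- stick: wooden stirring stick, 230 mm long, 60 g. Origin: on its flat underside, below the step between handle and blade. x along it: handle (18 mm wide, 22 thick) from x = 0 to +110 mm, blade (14 wide, 8 thick) from 0 to -120 mm, 14 thick near x = 0; z up from the underside. At the start it lies with the whole handle and 10 to 30 mm of blade in the sleeve, the rest of the blade out
- stick_tip (a point): point in the blade, 4 mm before the blade's end
- stick_handle (a point): middle of the handle's grip (x = 60 mm, 11 mm above the underside)
- stick_end (a point): centre of the handle's far end
- holder: plywood sleeve screwed to the bench, a closed box 150 mm long, 50 mm wide, 46 mm high with one open end (mouth) at its -x, facing the robot; the inside is 32 mm wide and 34 mm high, its floor 3 mm above the bench; 8 mm thick screw feet near the back, 90 mm over both. Origin: centre of the underside, x along the sleeve away from the mouth
- holder_mouth (a point): centre of the sleeve's open end, 75 mm from the sleeve's origin, 19 mm above the bench
- oil_bottle: small white oil bottle, 48 mm across, 132 mm high, standing (bystander); origin at the centre of its underside
- pin_tin: round grey tin of pins, 71 mm across, 30 mm high (bystander); origin at the centre of its underside
- sanding_block: sanding block 64 x 107 x 32 mm (bystander); origin at the centre of its underside
- knob_0: turned wooden knob, 27 mm across at the top, 30 mm high, standing in the middle of the bowl at the start; origin at the centre of its foot, z from foot to top
- knob_1: turned wooden knob, 27 mm across at the top, 30 mm high, one of five standing in a ring of about 46 mm radius in the bowl at the start; origin at the centre of its foot, z from foot to top
- knob_2: turned wooden knob, 27 mm across at the top, 30 mm high, one of five standing in a ring of about 46 mm radius in the bowl at the start; origin at the centre of its foot, z from foot to top
- knob_3: turned wooden knob, 27 mm across at the top, 30 mm high, one of five standing in a ring of about 46 mm radius in the bowl at the start; origin at the centre of its foot, z from foot to top
- knob_4: turned wooden knob, 27 mm across at the top, 30 mm high, one of five standing in a ring of about 46 mm radius in the bowl at the start; origin at the centre of its foot, z from foot to top
- knob_5: turned wooden knob, 27 mm across at the top, 30 mm high, one of five standing in a ring of about 46 mm radius in the bowl at the start; origin at the centre of its foot, z from foot to top
Things that resemble listed ones, but are neither listed nor needed, are in the scene too. Leave any turquoise look-alike of the knob_3 alone.

How it is judged:
By the outcome, as a careful person would: the job done as asked, in the order asked, and still so for the second after the job is handed in, with the robot touching nothing.
It also fails if it takes over 72 s, if anything falls off the work surface, if the arm or the gripper's body presses on something with over 40 N, if the wrist force passes 120 N, or if a joint passes its speed limit or range.

## Working session

There is one attempt and no reset: what is moved stays moved. The work goes in short steps, Python scripts to look and compute and a tool call to move; the robot and the scene stay as the last step left them, time stands still between calls to the robot, and variables do not carry over. Pictures are saved under pics/ and viewed, at most 10 in all, crops included, and the job is handed in when it is done.

Besides the shell and the picture viewer there is one more tool, called after "Request:" as a command line: name --argument value ..., lists and objects as JSON in quotes. servo_tool: Moves the arm, as the interface text tells. Its arguments: {"type":"object","properties":{"rows":{"type":"array"},"squeeze":{"type":"number"}},"required":["rows"]}

```bash
mkdir -p pics; cat > h.py <<'E'
from workcell import *
import numpy as np, cv2
from scipy.spatial.transform import Rotation as Ro
def cloud(name,save=None):
    o=get_obs(); im,d=camera(name); c=camera_info(name)
    v,u=np.mgrid[0:480,0:640]
    x=(u-c['cx'])/c['fx']*d; y=-(v-c['cy'])/c['fy']*d
    P=np.stack([x,y,-d],-1)
    if 'cam_to_world' in c: T=np.array(c['cam_to_world'])
    else:
        T=np.eye(4);T[:3,:3]=Ro.from_euler('xyz',o['tcp_rot'],degrees=True).as_matrix();T[:3,3]=o['ee_pos'];T=T@np.array(c['hand_eye'])
    W=P@T[:3,:3].T+T[:3,3]; W[d==0]=np.nan
    if save: cv2.imwrite('pics/'+save,im[:,:,::-1])
    np.savez('/tmp/'+name,im=im,W=W)
    return im,W
E
python3 - <<'E'
from h import *
o=get_obs();print(o)
for n in('top','scene'):
    c=camera_info(n);print({k:v for k,v in c.items() if k!='cam_to_world'},np.round(c['cam_to_world'],3).tolist())
    cloud(n,n+'0.png')
print(camera_info('wrist'))
E
```

```text
{'time': 0.0, 'q': array([-6.39969846e+01,  5.01087436e+00,  1.00346985e+01,  9.50970350e+01,
        6.06315066e-04,  8.99993841e+01]), 'qd': array([ 0.03776724,  0.02950316,  0.01121321,  0.06778801, -0.03636538,
        0.00713805]), 'joint_efforts': array([ 2.03728094e-03, -5.20386851e+01,  4.64804471e+01,  1.62442907e-02,
        1.16452793e-04,  2.88090272e-07]), 'ee_pos': array([ 0.24105139, -0.49415616,  0.24928738]), 'tcp_rot': array([-1.79926789e+02, -6.07101573e-04,  2.60036305e+01]), 'wrist_force': array([0.29939404, 0.32546952, 0.24119647]), 'torque': array([-0.05059503,  0.00034833,  0.02803188]), 'grasp_force': 0.0, 'opening': 0.08522082115497363}
{'fx': 439.4851384946057, 'fy': 439.4851384946057, 'cx': 326.31114467091226, 'cy': 247.15010631201935} [[-0.022, 0.981, -0.194, 0.348], [-1.0, -0.018, 0.024, 0.134], [0.02, 0.194, 0.981, 1.266], [0.0, 0.0, 0.0, 1.0]]
{'fx': 490.10642255531764, 'fy': 490.10642255531764, 'cx': 318.02974871792793, 'cy': 239.39341228947714} [[-0.804, 0.334, -0.492, 0.028], [-0.595, -0.466, 0.655, 0.837], [-0.01, 0.819, 0.573, 0.694], [0.0, 0.0, 0.0, 1.0]]
{'fx': 375.7656453832594, 'fy': 375.7656453832594, 'cx': 321.90988943023285, 'cy': 235.07695183169437, 'hand_eye': array([[-2.40639610e-05,  9.62446350e-01,  2.71471957e-01,
         6.86261173e-02],
       [ 9.99999725e-01,  2.24364167e-04, -7.06793147e-04,
        -8.81694901e-04],
       [-7.41159063e-04,  2.71471866e-01, -9.62446090e-01,
        -1.24028776e-01],
       [ 0.00000000e+00,  0.00000000e+00,  0.00000000e+00,
         1.00000000e+00]])}
```

View pics/top0.png

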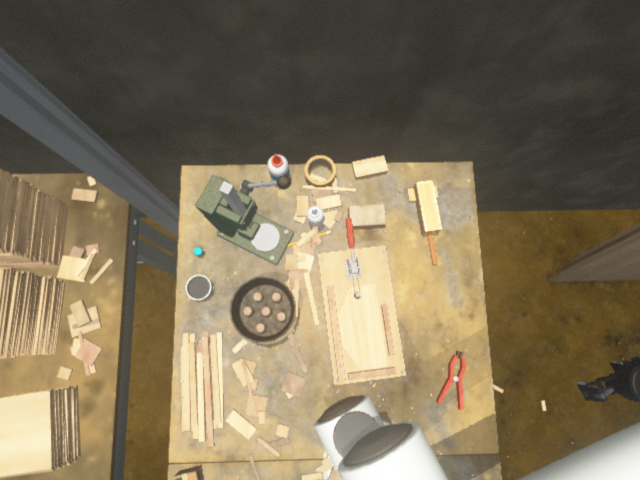

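View pics/scene0.png

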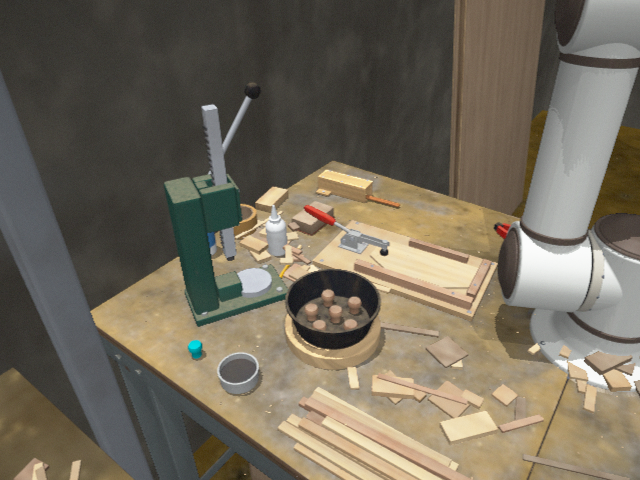

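The top view shows the sleeve at about (428,206) with the blade end at (435,264). The bowl is at (264,311) with its six knobs, the turquoise look-alike at (198,252), and a drill press to the bowl's upper left. Now I'll measure these.

```bash
cat > /tmp/m.py <<'E'
from h import *
z=np.load('/tmp/top.npz');im,W=z['im'],z['W']
def reg(n,u0,u1,v0,v1,zl,zh):
    w=W[v0:v1,u0:u1].reshape(-1,3);m=(w[:,2]>zl)&(w[:,2]<zh);w=w[m]
    r=cv2.minAreaRect((w[:,:2]*1000).astype(np.float32));b=cv2.boxPoints(r)
    print(n,len(w),'zmed',np.round(np.median(w[:,2]),4),'rect',np.round(r[0],1),np.round(r[1],1),round(r[2],1),np.round(b).tolist())
reg('sleeve',405,450,170,240,.040,.06)
reg('blade',422,445,238,272,.006,.03)
reg('bowlrim',225,305,270,350,.084,.1)
reg('base',220,305,270,352,.026,.034)
for i,(u,v) in enumerate([(257,296),(276,297),(248,311),(265,311),(281,316),(260,327)]):
    reg('k%d'%i,u-8,u+8,v-8,v+8,.055,.075)
reg('tin',180,216,270,304,.024,.04)
reg('press',190,300,165,265,.05,.5)
reg('clamp',340,365,215,300,.03,.3)
reg('bottle',300,330,200,235,.08,.2)
reg('block',350,390,200,232,.025,.045)
for p in [(433,255),(434,262),(432,240),(410,194),(440,290),(420,290),(460,330),(420,350)]: print(p,W[p[1],p[0]].round(4))
E
python3 /tmp/m.py
python3 - <<'E'
import cv2
im=cv2.imread('pics/top0.png')
a=cv2.resize(im[160:300,380:500],None,fx=3.3,fy=3.3,interpolation=3);b=cv2.resize(im[220:360,180:310],None,fx=3.07,fy=3.3,interpolation=3)
cv2.imwrite('pics/c1.png',cv2.hconcat([a[:460],b[:460]]))
E
```

```text
sleeve 874 zmed 0.0463 rect [ 706.1 -194.5] [149.6  51.1] 6.9 [[629.0, -178.0], [635.0, -229.0], [783.0, -211.0], [777.0, -160.0]]
blade 144 zmed 0.0109 rect [ 570.9 -210.9] [54.1 94.5] 74.7 [[518.0, -224.0], [609.0, -249.0], [624.0, -197.0], [533.0, -172.0]]
bowlrim 474 zmed 0.0895 rect [415.4 278.5] [172.4 173.7] 89.1 [[327.0, 194.0], [501.0, 191.0], [504.0, 363.0], [330.0, 366.0]]
base 1077 zmed 0.032 rect [429.1 264.8] [161.3 211.7] 79.9 [[311.0, 204.0], [519.0, 167.0], [547.0, 326.0], [339.0, 363.0]]
k0 74 zmed 0.0619 rect [451.9 296.5] [24.1 25.1] 47.4 [[435.0, 296.0], [453.0, 279.0], [469.0, 297.0], [451.0, 314.0]]
k1 74 zmed 0.0625 rect [454.9 238.9] [23.3 40.2] 37.4 [[433.0, 248.0], [458.0, 216.0], [476.0, 230.0], [452.0, 262.0]]
k2 76 zmed 0.0622 rect [415.2 323.1] [24.8 24.6] 88.6 [[403.0, 311.0], [427.0, 310.0], [428.0, 335.0], [403.0, 336.0]]
k3 77 zmed 0.0615 rect [411.5 274. ] [24.5 24.4] 88.8 [[399.0, 262.0], [423.0, 261.0], [424.0, 286.0], [400.0, 287.0]]
k4 76 zmed 0.062 rect [392.2 230.5] [34.7 24.7] 17.8 [[372.0, 237.0], [379.0, 213.0], [412.0, 224.0], [405.0, 248
[... 328 characters left out ...]
, 152.0], [831.0, 212.0], [752.0, 448.0]]
clamp 601 zmed 0.055 rect [565.   31.7] [ 70.3 242.7] 88.1 [[443.0, 1.0], [685.0, -8.0], [687.0, 63.0], [445.0, 71.0]]
bottle 181 zmed 0.089 rect [678.6 134.4] [41.1 43.8] 66.7 [[650.0, 124.0], [691.0, 107.0], [707.0, 145.0], [667.0, 162.0]]
block 718 zmed 0.032 rect [685.3 -17.8] [ 63.9 103.3] 2.9 [[651.0, 32.0], [656.0, -71.0], [720.0, -68.0], [715.0, 35.0]]
(433, 255) [ 0.5669 -0.2069  0.0103]
(434, 262) [ 0.5456 -0.2073  0.0139]
(432, 240) [ 0.6108 -0.2059  0.0143]
(410, 194) [ 0.7542 -0.151   0.0086]
(440, 290) [ 0.4651 -0.2218  0.0036]
(420, 290) [ 0.4665 -0.1643  0.0015]
(460, 330) [ 0.3505 -0.2712  0.0018]
(420, 350) [ 0.2979 -0.1532  0.0027]
```

View pics/c1.png

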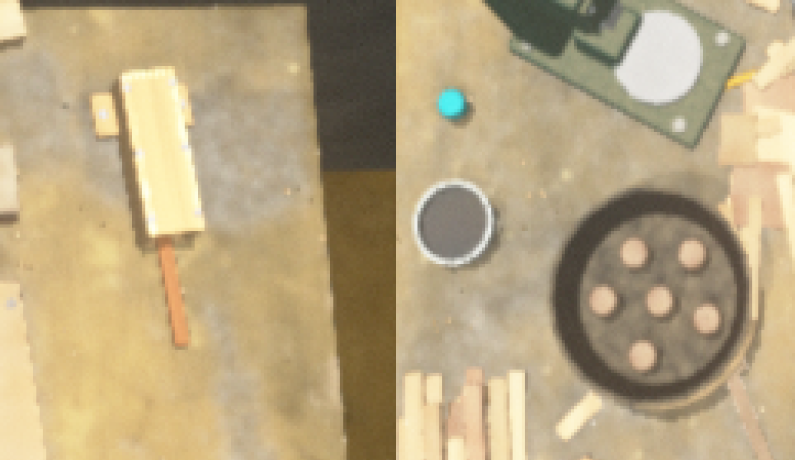

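The crop shows the blade running from the mouth at crop (163,240) to its end at (181,345), and the six knobs in the bowl. The tool stays vertical, so to stir I'll have to pivot the stick in the grip. Next I'll fit the blade and knobs precisely and write a converter for the moves.

```bash
cat > plan.py <<'E'
import sys,numpy as np
# usage: plan(start,[wps]) ; pose = x,y,z,yawdeg ; prints rel. offsets (units of the tool) for each wp from start
def plan(s,wps):
    for w in wps:
        c,n=np.cos(np.radians(s[3])),np.sin(np.radians(s[3]));d=np.subtract(w[:3],s[:3])
        print([round(float(v)*10,3) for v in (d[0]*c+d[1]*n,d[0]*n-d[1]*c,-d[2])],'yaw',round(((s[3]-w[3]+180)%360-180)/180,4))
E
python3 - <<'E'
from h import *
z=np.load('/tmp/top.npz');im,W=z['im'],z['W']
hsv=cv2.cvtColor(im,cv2.COLOR_RGB2HSV).astype(int)
print(hsv[250,433],hsv[255,433],hsv[255,445],hsv[311,265],hsv[311,257])
m=np.zeros((480,640),bool);s=(slice(228,270),slice(420,445))
m[s]=(hsv[s][...,1]>150)&(hsv[s][...,0]<13)
w=W[m];print(m.sum(),np.argwhere(m).min(0),np.argwhere(m).max(0));
xy=w[:,:2];c=xy.mean(0);u,sv,vt=np.linalg.svd(xy-c);d=vt[0]*np.sign(vt[0][0]);t=(xy-c)@d
print('c',c,'ang',np.degrees(np.arctan2(d[1],d[0])),'ends',c+d*t.min(),c+d*t.max(),'z',np.median(w[:,2]))
w=W[270:350,225:305].reshape(-1,3);k=w[(w[:,2]>.055)&(w[:,2]<.07)&(np.hypot(w[:,0]-.412,w[:,1]-.275)<.064)]
_,l,cen=cv2.kmeans(k[:,:2].astype(np.float32),6,None,(3,100,1e-6),20,cv2.KMEANS_PP_CENTERS)
for i in range(6):
    q=k[l[:,0]==i];print('knob',(q[:,:2].min(0)+q[:,:2].max(0))/2,np.ptp(q[:,:2],axis=0),len(q))
from plan import plan
s=(.241,-.494,.25,26)
plan(s,[(.325,-.43,.25,15)])
E
```

```text
[ 14 135 235] [ 14 136 237] [ 19  63 190] [ 16  71 230] [ 17  62 136]Traceback (most recent call last):
  File "<stdin>", line 7, in <module>
    return umr_minimum(a, axis, None, out, keepdims, initial, where)
ValueError: zero-size array to reduction operation minimum which has no identity
```

```bash
python3 - <<'E'
from h import *
z=np.load('/tmp/top.npz');im,W=z['im'],z['W']
hsv=cv2.cvtColor(im,cv2.COLOR_RGB2HSV).astype(int)
m=np.zeros((480,640),bool);s=(slice(234,270),slice(424,442))
m[s]=(hsv[s][...,1]>115)&(hsv[s][...,0]<17)
w=W[m];print(m.sum(),np.argwhere(m).min(0),np.argwhere(m).max(0));
xy=w[:,:2];c=xy.mean(0);u,sv,vt=np.linalg.svd(xy-c);d=vt[0]*np.sign(vt[0][0]);t=(xy-c)@d
print('c',c,'ang',np.degrees(np.arctan2(d[1],d[0])),'ends',c+d*t.min(),c+d*t.max(),'z',np.median(w[:,2]))
w=W[270:350,225:305].reshape(-1,3);k=w[(w[:,2]>.055)&(w[:,2]<.07)&(np.hypot(w[:,0]-.412,w[:,1]-.275)<.064)]
_,l,cen=cv2.kmeans(k[:,:2].astype(np.float32),6,None,(3,100,1e-6),20,cv2.KMEANS_PP_CENTERS)
for i in range(6):
    q=k[l[:,0]==i];print('knob',(q[:,:2].min(0)+q[:,:2].max(0))/2,np.ptp(q[:,:2],axis=0),len(q))
from plan import plan
s=(.241,-.494,.25,26)
plan(s,[(.32,-.43,.25,26)])
for W2 in [(.52,-.25,.12,7)]:plan((.32,-.43,.25,26),[W2])
E
```

```text
158 [234 428] [264 436]Traceback (most recent call last):
  File "<stdin>", line 7, in <module>
    u, s, vh = gufunc(a, signature=signature)
               ~~~~~~^^^^^^^^^^^^^^^^^^^^^^^^
    raise LinAlgError("SVD did not converge")
numpy.linalg.LinAlgError: SVD did not converge
```

Request:
servo_tool --rows '[{"offset": [0.5, -0.15, 0.15], "yaw": 0, "claw": 0}, {"offset": [1, -0.3, 0.3], "yaw": 0, "claw": 0}]'

```text
time: 0.35
ee_pos: [0.3183, -0.4229, 0.2192]
tcp_rot: [-180.0, 0.0, 25.9]
wrist_force: [-0.3, -0.1, -0.1]
opening: 0.0854
grasp_force: 0.0
```

Request:
servo_tool --rows '[{"offset": [0.5, -0.15, 0.15], "yaw": 0, "claw": 0}, {"offset": [1, -0.3, 0.3], "yaw": 0, "claw": 0}]'

```text
time: 0.6
ee_pos: [0.3955, -0.3514, 0.1892]
tcp_rot: [-180.0, 0.0, 26.0]
wrist_force: [0.4, -1.1, -0.4]
opening: 0.0854
grasp_force: 0.0
```

Request:
servo_tool --rows '[{"offset": [0.5, -0.15, 0.15], "yaw": 0, "claw": 0}, {"offset": [1, -0.3, 0.3], "yaw": 0, "claw": 0}, {"offset": [1, -0.3, 0.3], "yaw": 0, "claw": 0}, {"offset": [1, -0.3, 0.3], "yaw": 0, "claw": 0}]'

```text
time: 1.1
ee_pos: [0.4711, -0.2819, 0.1598]
tcp_rot: [-180.0, 0.0, 26.0]
wrist_force: [-1.1, -0.2, 0.9]
opening: 0.0854
grasp_force: 0.0
```

```bash
python3 - <<'E'
from h import *
o=get_obs();print(o['time'],o['ee_pos'],o['tcp_rot'],o['q'])
z=np.load('/tmp/top.npz');im,W=z['im'],z['W']
hsv=cv2.cvtColor(im,cv2.COLOR_RGB2HSV).astype(int)
m=np.zeros((480,640),bool);s=(slice(234,270),slice(424,442))
m[s]=(hsv[s][...,1]>115)&(hsv[s][...,0]<17)
m&=~np.isnan(W[...,2])
w=W[m];print(m.sum())
xy=w[:,:2];c=xy.mean(0);u,sv,vt=np.linalg.svd(xy-c,full_matrices=False);d=vt[0]*np.sign(vt[0][0]);t=(xy-c)@d
print('c',c,'ang',np.degrees(np.arctan2(d[1],d[0])),'ends',c+d*t.min(),c+d*t.max(),'z',np.median(w[:,2]))
w=W[270:350,225:305].reshape(-1,3);k=w[(w[:,2]>.055)&(w[:,2]<.07)&(np.hypot(w[:,0]-.412,w[:,1]-.275)<.064)]
_,l,cen=cv2.kmeans(k[:,:2].astype(np.float32),6,None,(3,100,1e-6),20,cv2.KMEANS_PP_CENTERS)
for i in range(6):
    q=k[l[:,0]==i];print('knob',(q[:,:2].min(0)+q[:,:2].max(0))/2,np.ptp(q[:,:2],axis=0),len(q))
im,W=cloud('wrist','w1.png')
E
```

```text
1.1 [ 0.47112145 -0.28186419  0.15982178] [-1.79975830e+02  3.09119288e-02  2.60405435e+01] [-3.08852202e+01  3.99734755e+00 -9.36821179e-01  8.51029543e+01
 -1.27129049e-02  1.23074247e+02]
157
c [ 0.58434412 -0.20533662] ang 5.677716407556966 ends [ 0.53909332 -0.20983547] [ 0.63019046 -0.20077855] z 0.010808647918086
knob [0.45146019 0.24433353] [0.02531222 0.02467074] 73
knob [0.36908068 0.28743393] [0.02411486 0.02421845] 76
knob [0.45271465 0.29581235] [0.02498533 0.02459102] 74
knob [0.39716586 0.23195055] [0.02412523 0.02212232] 75
knob [0.41160583 0.27397257] [0.02456951 0.024411  ] 77
knob [0.41514137 0.32306673] [0.02478872 0.02466295] 75
```

View pics/w1.png

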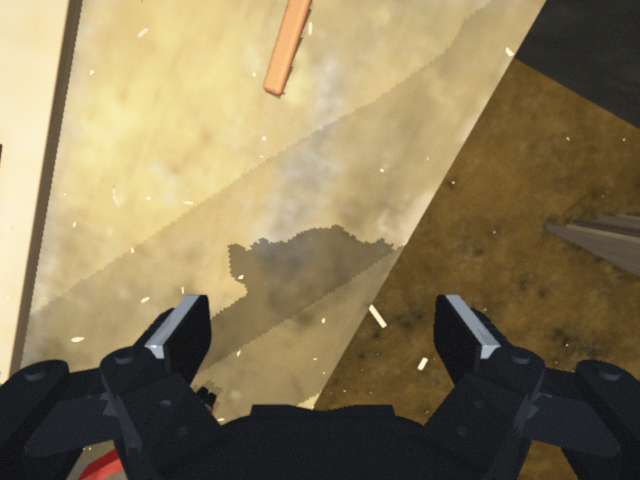

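The wrist picture shows the blade's end at pixel (272,92), with the bench clear around it. Moving in to grasp the blade.

Request:
servo_tool --rows '[{"offset": [0.43, -0.04, 0.2], "yaw": 0.055, "claw": 0}, {"offset": [0.87, -0.08, 0.4], "yaw": 0.111, "claw": 0}]'

```text
time: 1.4
ee_pos: [0.5463, -0.2379, 0.1207]
tcp_rot: [179.9, -0.1, 5.5]
wrist_force: [0.4, -0.0, -0.5]
opening: 0.0856
grasp_force: 0.0
```

Request:
servo_tool --rows '[{"offset": [0.32, -0.27, 0.3], "yaw": 0, "claw": 0}, {"offset": [0.32, -0.27, 0.8], "yaw": 0, "claw": 0}, {"offset": [0.32, -0.27, 0.98], "yaw": 0, "claw": 0}, {"offset": [0.32, -0.27, 0.98], "yaw": 0, "claw": 0}]'

```text
time: 1.9
ee_pos: [0.5739, -0.2073, 0.0217]
tcp_rot: [-180.0, 0.1, 5.9]
wrist_force: [-0.1, -0.1, 0.6]
opening: 0.0853
grasp_force: 0.0
```

Request:
servo_tool --rows '[{"offset": [0, 0, 0], "yaw": 0, "claw": 1}, {"offset": [0, 0, 0], "yaw": 0, "claw": 1}, {"offset": [0, 0, 0], "yaw": 0, "claw": 1}, {"offset": [0, 0, 0], "yaw": 0, "claw": 1}, {"offset": [0, 0, 0], "yaw": 0, "claw": 1}, {"offset": [0, 0, 0], "yaw": 0, "claw": 1}]' --squeeze 60

```text
time: 2.65
ee_pos: [0.5751, -0.2064, 0.0222]
tcp_rot: [180.0, -0.0, 6.0]
wrist_force: [-0.5, -0.1, 1.5]
opening: 0.0116
grasp_force: 60.5
```

Request:
servo_tool --rows '[{"offset": [-0.1, 0, -0.01], "yaw": 0, "claw": 1}, {"offset": [-0.3, 0, -0.01], "yaw": 0, "claw": 1}, {"offset": [-0.55, 0, -0.01], "yaw": 0, "claw": 1}, {"offset": [-0.8, 0, -0.01], "yaw": 0, "claw": 1}, {"offset": [-1, 0, -0.01], "yaw": 0, "claw": 1}]'

```text
time: 3.28
ee_pos: [0.4738, -0.2168, 0.0227]
tcp_rot: [-180.0, 0.0, 6.0]
wrist_force: [0.4, -0.3, -0.7]
opening: 0.0117
grasp_force: 60.2
```

Request:
servo_tool --rows '[{"offset": [-0.25, 0, 0], "yaw": 0, "claw": 1}, {"offset": [-0.5, 0, 0], "yaw": 0, "claw": 1}, {"offset": [-0.75, 0, 0], "yaw": 0, "claw": 1}, {"offset": [-0.95, 0, 0], "yaw": 0, "claw": 1}, {"offset": [-0.95, 0, 0], "yaw": 0, "claw": 1}]'

```text
time: 3.9
ee_pos: [0.3796, -0.2267, 0.0227]
tcp_rot: [-180.0, 0.0, 5.9]
wrist_force: [0.2, 0.5, -1.1]
opening: 0.012
grasp_force: 60.2
```

```bash
python3 - <<'E'
from h import *
o=get_obs();print(o['time'],o['ee_pos'],o['q'],o['opening'])
cloud('scene','s1.png')
im=cv2.imread('pics/s1.png');cv2.imwrite('pics/s1c.png',cv2.resize(im[140:320,260:560],None,fx=2.6,fy=2.6))
E
```

```text
3.9 [ 0.37961316 -0.22674923  0.02272655] [-3.08447652e+01 -7.88576955e+00 -2.78036859e+01  7.01168948e+01
 -9.64167299e-03  1.43205939e+02] 0.012002226403093222
```

View pics/s1c.png

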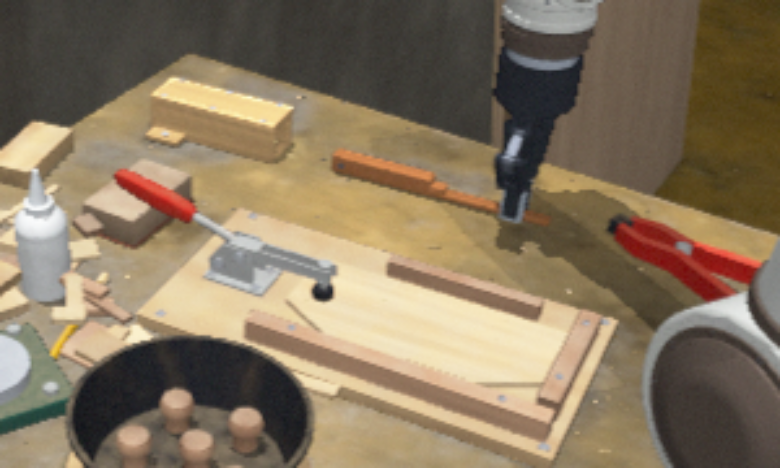

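The stick is out and clear of the sleeve, lying along the bench in the grip. I'll lay it down, release it and take the handle.

Request:
servo_tool --rows '[{"offset": [0, 0, 0.03], "yaw": 0, "claw": 1}, {"offset": [0, 0, 0.03], "yaw": 0, "claw": 1}, {"offset": [0, 0, 0.03], "yaw": 0, "claw": 0.3}, {"offset": [0, 0, 0.03], "yaw": 0, "claw": 0.3}, {"offset": [0, 0, 0.03], "yaw": 0, "claw": 0}, {"offset": [0, 0, 0.03], "yaw": 0, "claw": 0}]'

```text
time: 4.7
ee_pos: [0.3811, -0.2268, 0.02]
tcp_rot: [180.0, -0.0, 6.0]
wrist_force: [0.2, -0.9, -0.1]
opening: 0.0827
grasp_force: 0.0
```

Request:
servo_tool --rows '[{"offset": [0, 0, -0.3], "yaw": 0, "claw": 0}, {"offset": [0.5, 0, -0.5], "yaw": 0, "claw": 0}, {"offset": [1, 0, -0.5], "yaw": 0, "claw": 0}]'

```text
time: 5.08
ee_pos: [0.4827, -0.2169, 0.0723]
tcp_rot: [179.9, -0.2, 6.0]
wrist_force: [-0.5, -0.5, -0.5]
opening: 0.0852
grasp_force: 0.0
```

Request:
servo_tool --rows '[{"offset": [0.45, 0, 0], "yaw": 0, "claw": 0}, {"offset": [0.45, 0, 0.3], "yaw": 0, "claw": 0}, {"offset": [0.45, 0, 0.48], "yaw": 0, "claw": 0}, {"offset": [0.45, 0, 0.48], "yaw": 0, "claw": 0}]'

```text
time: 5.58
ee_pos: [0.5239, -0.2113, 0.0205]
tcp_rot: [-179.9, 0.2, 6.0]
wrist_force: [-0.0, 0.7, 1.0]
opening: 0.0854
grasp_force: 0.0
```

```bash
python3 - <<'E'
from h import *
o=get_obs();print(o['time'],o['ee_pos'],o['tcp_rot'],o['opening'])
im,W=cloud('top','t2.png')
hsv=cv2.cvtColor(im,cv2.COLOR_RGB2HSV).astype(int)
m=(hsv[...,1]>125)&(hsv[...,0]<17)&(W[...,0]>.3)&(W[...,0]<.63)&(W[...,1]<-.17)&(W[...,1]>-.26)
w=W[m];print(m.sum(),w.min(0),w.max(0))
im2,W=cloud('wrist','w2.png')
E
```

```text
5.575 [ 0.5238513  -0.21131463  0.02048258] [-1.79918035e+02  1.57703773e-01  6.00089265e+00] 0.08543737813279705
23 [ 0.5561107  -0.21307296  0.0187553 ] [ 0.57111799 -0.20044675  0.02652942]
```

View pics/w2.png

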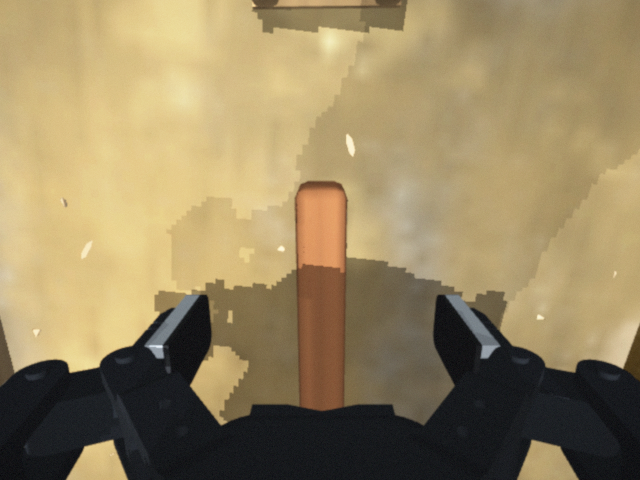

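The handle lies centred and aligned between the pads, its end at about (322,183). I'll grip it, lift, and turn it end for end, so that the sleeve's mouth edge can pivot the stick nose-down in the grip.

Request:
servo_tool --rows '[{"offset": [0, 0, 0], "yaw": 0, "claw": 1}, {"offset": [0, 0, 0], "yaw": 0, "claw": 1}, {"offset": [0, 0, 0], "yaw": 0, "claw": 1}, {"offset": [0, 0, 0], "yaw": 0, "claw": 1}, {"offset": [0, 0, 0], "yaw": 0, "claw": 1}, {"offset": [0, 0, 0], "yaw": 0, "claw": 1}]' --squeeze 60

```text
time: 6.42
ee_pos: [0.5255, -0.2118, 0.0224]
tcp_rot: [180.0, -0.0, 6.0]
wrist_force: [-0.3, -1.1, 6.2]
opening: 0.0163
grasp_force: 59.4
```

Request:
servo_tool --rows '[{"offset": [0, 0, -0.2], "yaw": 0, "claw": 1}, {"offset": [0, 0, -0.5], "yaw": 0, "claw": 1}]'

```text
time: 6.68
ee_pos: [0.5243, -0.2112, 0.0711]
tcp_rot: [-179.9, 0.1, 6.0]
wrist_force: [0.8, -0.4, -1.0]
opening: 0.0167
grasp_force: 58.6
```

Request:
servo_tool --rows '[{"offset": [-0.1, 0, 0], "yaw": -0.05, "claw": 1}, {"offset": [-0.2, 0.01, 0], "yaw": -0.1, "claw": 1}, {"offset": [-0.3, 0.02, 0], "yaw": -0.15, "claw": 1}, {"offset": [-0.4, 0.03, 0], "yaw": -0.2, "claw": 1}, {"offset": [-0.5, 0.04, 0], "yaw": -0.25, "claw": 1}, {"offset": [-0.6, 0.05, 0], "yaw": -0.3, "claw": 1}, {"offset": [-0.7, 0.06, 0], "yaw": -0.35, "claw": 1}, {"offset": [-0.8, 0.06, 0], "yaw": -0.4, "claw": 1}, {"offset": [-0.85, 0.06, 0], "yaw": -0.45, "claw": 1}, {"offset": [-0.85, 0.06, 0], "yaw": -0.5, "claw": 1}]'

```text
time: 7.92
ee_pos: [0.4408, -0.2264, 0.0715]
tcp_rot: [-180.0, -0.0, 96.3]
wrist_force: [-0.4, 0.1, 0.2]
opening: 0.0168
grasp_force: 58.6
```

Request:
servo_tool --rows '[{"offset": [0, 0, 0], "yaw": -0.05, "claw": 1}, {"offset": [0, 0, 0], "yaw": -0.1, "claw": 1}, {"offset": [0, 0, 0], "yaw": -0.15, "claw": 1}, {"offset": [0, 0, 0], "yaw": -0.2, "claw": 1}, {"offset": [0, 0, 0], "yaw": -0.25, "claw": 1}, {"offset": [0, 0, 0], "yaw": -0.3, "claw": 1}, {"offset": [0, 0, 0], "yaw": -0.35, "claw": 1}, {"offset": [0, 0, 0], "yaw": -0.4, "claw": 1}, {"offset": [0, 0, 0], "yaw": -0.45, "claw": 1}, {"offset": [0, 0, 0], "yaw": -0.505, "claw": 1}, {"offset": [0, 0, 0], "yaw": -0.505, "claw": 1}, {"offset": [0, 0, 0], "yaw": -0.505, "claw": 1}]'

```text
time: 9.43
ee_pos: [0.4412, -0.2264, 0.0717]
tcp_rot: [180.0, -0.0, -173.3]
wrist_force: [0.3, 0.1, -0.5]
opening: 0.0163
grasp_force: 58.6
```

```bash
python3 - <<'E'
from h import *
o=get_obs();print(o['time'],o['ee_pos'],o['tcp_rot'],o['q'],o['opening'],o['grasp_force'])
im,W=cloud('top','t3.png')
hsv=cv2.cvtColor(im,cv2.COLOR_RGB2HSV).astype(int)
m=(hsv[...,1]>115)&(hsv[...,0]<17)&(W[...,0]>.45)&(W[...,0]<.66)&(W[...,1]<-.16)&(W[...,1]>-.26)&(W[...,2]>.03)
w=W[m];print(m.sum());
for a in np.arange(.45,.64,.02):
    q=w[(w[:,0]>=a)&(w[:,0]<a+.02)]
    if len(q):print(a,q.mean(0).round(4),len(q))
print(w[w[:,0].argmax()])
E
```

```text
9.425 [ 0.44119872 -0.22643911  0.07172065] [ 1.79982835e+02 -2.39716657e-02 -1.73295933e+02] [-2.71690099e+01 -2.00574371e+00 -1.67944249e+01  7.52407887e+01
  8.90790404e-04 -3.38730736e+01] 0.01634809976648656 58.61999273300171
298
0.45 [ 0.4661 -0.2195  0.0692] 17
0.47000000000000003 [ 0.4808 -0.2208  0.0705] 48
0.49000000000000005 [ 0.4999 -0.2195  0.0671] 41
0.51 [ 0.5201 -0.2173  0.0582] 33
0.53 [ 0.5394 -0.2154  0.0573] 36
0.55 [ 0.5601 -0.2128  0.0568] 35
0.5700000000000001 [ 0.5799 -0.211   0.0566] 34
0.5900000000000001 [ 0.5997 -0.2082  0.0574] 37
0.6100000000000001 [ 0.615  -0.2073  0.0564] 17
[ 0.61958738 -0.20479323  0.05443103]
```

Request:
servo_tool --rows '[{"offset": [0, 0.01, 0.3], "yaw": 0, "claw": 1}, {"offset": [0, 0.01, 0.3], "yaw": 0, "claw": 1}, {"offset": [-0.15, 0.01, 0.3], "yaw": 0, "claw": 1}, {"offset": [-0.34, 0.01, 0.3], "yaw": 0, "claw": 1}, {"offset": [-0.34, 0.01, 0.3], "yaw": 0, "claw": 1}]' --squeeze 30

```text
time: 10.1
ee_pos: [0.4768, -0.2215, 0.043]
tcp_rot: [-180.0, 0.1, -173.1]
wrist_force: [-0.3, -0.1, -1.1]
opening: 0.0167
grasp_force: 58.6
```

Request:
servo_tool --rows '[{"offset": [0, 0, -0.09], "yaw": 0, "claw": 1}, {"offset": [0, 0, -0.2], "yaw": 0, "claw": 1}, {"offset": [-0.01, 0, -0.3], "yaw": 0, "claw": 1}, {"offset": [-0.03, 0, -0.4], "yaw": 0, "claw": 1}, {"offset": [-0.06, 0, -0.5], "yaw": 0, "claw": 1}, {"offset": [-0.13, 0, -0.7], "yaw": 0, "claw": 1}, {"offset": [-0.23, 0, -0.88], "yaw": 0, "claw": 1}, {"offset": [-0.23, 0, -0.88], "yaw": 0, "claw": 1}]' --squeeze 25

```text
time: 11.1
ee_pos: [0.4988, -0.2188, 0.1314]
tcp_rot: [-179.9, 0.1, -173.1]
wrist_force: [-0.8, -0.5, -0.7]
opening: 0.0167
grasp_force: 56.6
```

```bash
cat > stick.py <<'E'
from h import *
def stick(save=None,cam='top',show=True):
    o=get_obs();im,W=cloud(cam,save);p=o['ee_pos'];y=np.radians(o['tcp_rot'][2]);f=-np.array([np.cos(y),np.sin(y)])
    hsv=cv2.cvtColor(im,cv2.COLOR_RGB2HSV).astype(int)
    a=(W[...,:2]-p[:2])@f; l=(W[...,:2]-p[:2])@np.array([-f[1],f[0]])
    m=(hsv[...,1]>105)&(hsv[...,0]<17)&(a>.0)&(a<.2)&(abs(l)<.02)&(W[...,2]>.012)
    print('t',o['time'],p.round(4),o['tcp_rot'].round(1),'open',round(o['opening'],4),'F',o['wrist_force'].round(1))
    for b in np.arange(0,.2,.02):
        s=m&(a>=b)&(a<b+.02)
        if s.sum()>2: print(' fwd %.3f lat %.4f z-rel %.4f n%d'%(a[s].mean(),l[s].mean(),W[...,2][s].mean()-p[2],s.sum()))
    if m.sum(): i=np.argmax(np.where(m,a,-1));print(' max fwd',a.flat[i],W.reshape(-1,3)[i])
if __name__=='__main__':
    import sys; stick(*sys.argv[1:])
E
python3 stick.py t4.png
```

```text
t 11.1 [ 0.4988 -0.2188  0.1314] [-1.799e+02  1.000e-01 -1.731e+02] open 0.0167 F [-0.8 -0.5 -0.7]
 fwd 0.032 lat 0.0012 z-rel -0.0223 n44
 fwd 0.049 lat 0.0007 z-rel -0.0369 n39
 fwd 0.070 lat -0.0003 z-rel -0.0582 n34
 fwd 0.090 lat -0.0007 z-rel -0.0693 n33
 fwd 0.109 lat -0.0004 z-rel -0.0806 n31
 fwd 0.128 lat -0.0005 z-rel -0.0898 n27
 max fwd 0.13484676770230444 [ 0.63331648 -0.20809656  0.04560934]
```

The pivoting works: the stick now tilts about 29°. Continuing to about 55°.

Request:
servo_tool --rows '[{"offset": [-0.06, 0, -0.09], "yaw": 0, "claw": 1}, {"offset": [-0.12, 0, -0.17], "yaw": 0, "claw": 1}, {"offset": [-0.19, 0, -0.25], "yaw": 0, "claw": 1}, {"offset": [-0.26, 0, -0.32], "yaw": 0, "claw": 1}, {"offset": [-0.36, 0, -0.42], "yaw": 0, "claw": 1}, {"offset": [-0.47, 0, -0.5], "yaw": 0, "claw": 1}, {"offset": [-0.47, 0, -0.5], "yaw": 0, "claw": 1}]'

```text
time: 12.02
ee_pos: [0.5454, -0.213, 0.1806]
tcp_rot: [-180.0, 0.1, -173.0]
wrist_force: [-1.0, 0.0, -1.3]
opening: 0.0168
grasp_force: 53.8
```

```bash
python3 stick.py t5.png
```

```text
t 12.025 [ 0.5454 -0.213   0.1806] [-1.80e+02  1.00e-01 -1.73e+02] open 0.0168 F [-1.   0.  -1.3]
 fwd 0.032 lat 0.0017 z-rel -0.0563 n3
 fwd 0.050 lat -0.0002 z-rel -0.0956 n30
 fwd 0.070 lat -0.0003 z-rel -0.1208 n28
 fwd 0.085 lat 0.0010 z-rel -0.1407 n14
 max fwd 0.08779760964572673 [ 0.6320264  -0.19835626  0.02673767]
```

The stick is at about 52°, enough to stir steeply. I'll back it out, grip firmly and carry it high to the bowl.

Request:
servo_tool --rows '[{"offset": [0.12, 0, -0.15], "yaw": 0, "claw": 1}, {"offset": [0.25, 0, -0.3], "yaw": 0, "claw": 1}, {"offset": [0.25, 0, -0.7], "yaw": 0, "claw": 1}, {"offset": [0.25, 0, -1], "yaw": 0, "claw": 1}]' --squeeze 120

```text
time: 12.58
ee_pos: [0.5187, -0.2162, 0.2834]
tcp_rot: [-179.9, 0.2, -173.1]
wrist_force: [0.3, -1.6, -0.8]
opening: 0.0149
grasp_force: 117.6
```

Request:
servo_tool --rows '[{"offset": [0.12, 0.45, -0.1], "yaw": 0, "claw": 1}, {"offset": [0.25, 0.94, -0.2], "yaw": 0, "claw": 1}]'

```text
time: 12.82
ee_pos: [0.4823, -0.1253, 0.3018]
tcp_rot: [-180.0, 0.1, -173.2]
wrist_force: [0.6, 0.8, -0.4]
opening: 0.0151
grasp_force: 117.9
```

Request:
servo_tool --rows '[{"offset": [0.12, 0.45, 0], "yaw": 0, "claw": 1}, {"offset": [0.25, 0.94, 0], "yaw": 0, "claw": 1}]'

```text
time: 13.08
ee_pos: [0.4459, -0.0346, 0.3016]
tcp_rot: [-180.0, 0.2, -173.1]
wrist_force: [1.1, 0.8, -0.7]
opening: 0.0151
grasp_force: 117.9
```

Request:
servo_tool --rows '[{"offset": [0.12, 0.45, 0], "yaw": 0, "claw": 1}, {"offset": [0.25, 0.94, 0], "yaw": 0, "claw": 1}]'

```text
time: 13.32
ee_pos: [0.4098, 0.0556, 0.3015]
tcp_rot: [180.0, 0.2, -173.1]
wrist_force: [1.2, -0.0, -0.4]
opening: 0.0149
grasp_force: 117.9
```

Request:
servo_tool --rows '[{"offset": [0.12, 0.45, 0], "yaw": 0, "claw": 1}, {"offset": [0.25, 0.94, 0], "yaw": 0, "claw": 1}]'

```text
time: 13.58
ee_pos: [0.3737, 0.1458, 0.3015]
tcp_rot: [179.9, 0.2, -173.1]
wrist_force: [1.1, 0.1, -1.6]
opening: 0.0149
grasp_force: 117.9
```

Request:
servo_tool --rows '[{"offset": [0.12, 0.45, 0], "yaw": 0, "claw": 1}, {"offset": [0.25, 0.94, 0], "yaw": 0, "claw": 1}]'

```text
time: 13.82
ee_pos: [0.3377, 0.2361, 0.3015]
tcp_rot: [179.9, 0.1, -173.1]
wrist_force: [1.1, 0.0, -0.4]
opening: 0.0151
grasp_force: 117.9
```

Request:
servo_tool --rows '[{"offset": [0.12, 0.45, 0], "yaw": 0.05, "claw": 1}, {"offset": [0.25, 0.94, 0], "yaw": 0.1, "claw": 1}, {"offset": [0.25, 0.94, 0], "yaw": 0.15, "claw": 1}, {"offset": [0.25, 0.94, 0], "yaw": 0.2, "claw": 1}, {"offset": [0.25, 0.94, 0], "yaw": 0.25, "claw": 1}, {"offset": [0.25, 0.94, 0], "yaw": 0.288, "claw": 1}, {"offset": [0.25, 0.94, 0], "yaw": 0.288, "claw": 1}]'

```text
time: 14.7
ee_pos: [0.3026, 0.3252, 0.3013]
tcp_rot: [179.9, -0.0, 135.1]
wrist_force: [0.5, 0.1, -0.5]
opening: 0.015
grasp_force: 117.9
```

```bash
python3 stick.py t6.png; python3 - <<'E'
import cv2
im=cv2.imread('pics/t6.png');cv2.imwrite('pics/t6c.png',cv2.resize(im[240:380,180:370],None,fx=4,fy=4,interpolation=3))
E
```

```text
t 14.7 [0.3026 0.3252 0.3013] [179.9  -0.  135.1] open 0.015 F [ 0.5  0.1 -0.5]
 fwd 0.032 lat 0.0003 z-rel -0.0599 n46
 fwd 0.050 lat -0.0006 z-rel -0.0919 n52
 fwd 0.070 lat -0.0009 z-rel -0.1172 n49
 fwd 0.088 lat -0.0009 z-rel -0.1397 n36
 max fwd 0.09478320237738166 [0.37066889 0.25918978 0.15315025]
```

View pics/t6c.png

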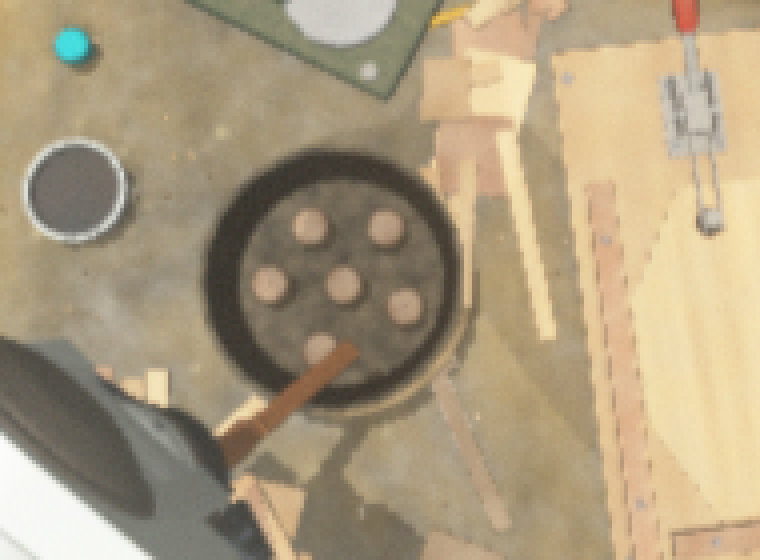

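The top crop shows all six knobs unmoved. The blade tip is at crop (350,350), above the free gap between the lower and right-hand knobs. I'll lower it there and stir counter-clockwise along the ring.

Request:
servo_tool --rows '[{"offset": [-0.07, 0, 0.3], "yaw": 0, "claw": 1}, {"offset": [-0.07, 0, 0.6], "yaw": 0, "claw": 1}, {"offset": [-0.07, 0, 0.85], "yaw": 0, "claw": 1}, {"offset": [-0.07, 0, 0.95], "yaw": 0, "claw": 1}, {"offset": [-0.07, 0, 1], "yaw": 0, "claw": 1}, {"offset": [-0.07, 0, 1], "yaw": 0, "claw": 1}]'

```text
time: 15.5
ee_pos: [0.3079, 0.321, 0.2007]
tcp_rot: [180.0, -0.0, 135.1]
wrist_force: [0.3, -0.4, -0.0]
opening: 0.0147
grasp_force: 118.0
```

```bash
cat > knobs.py <<'E'
from h import *
from scipy.optimize import linear_sum_assignment as lsa
K0=np.array([[.4116,.2740],[.4515,.2443],[.4527,.2958],[.4151,.3231],[.3691,.2874],[.3972,.2320]])
def knobs(save=None):
    im,W=cloud('top',save);C=np.array([.4115,.2745])
    hsv=cv2.cvtColor(im,cv2.COLOR_RGB2HSV).astype(int)
    m=(W[...,2]>.046)&(W[...,2]<.072)&(np.hypot(*(W[...,:2]-C).transpose(2,0,1))<.068)&(hsv[...,1]<110)&(hsv[...,2]>110)
    n,l,st,cen=cv2.connectedComponentsWithStats(m.astype(np.uint8),connectivity=4)
    P=[]
    for i in range(1,n):
        if st[i,4]<15: continue
        q=W[l==i];c=(q[:,:2].min(0)+q[:,:2].max(0))/2;P.append(c)
        print('blob',((c-C)*1000).round(0),'size',(np.ptp(q,axis=0)[:2]*1000).round(0),'z',np.median(q[:,2]).round(3),st[i,4])
    return np.array(P)
if __name__=='__main__':
    import sys;o=get_obs();print(o['time'],o['ee_pos'].round(4),o['wrist_force'].round(1),round(o['opening'],4));knobs(*sys.argv[1:])
E
python3 knobs.py;python3 stick.py
```

```text
15.5 [0.3079 0.321  0.2007] [ 0.3 -0.4 -0. ] 0.0147
blob [41. 23.] size [25. 23.] z 0.062 72
blob [ 40. -30.] size [25. 25.] z 0.062 72
blob [ 4. 49.] size [25. 23.] z 0.062 72
blob [ 1. -1.] size [22. 25.] z 0.062 73
blob [-14. -42.] size [24. 22.] z 0.062 74
blob [-42.  13.] size [24. 24.] z 0.062 76
t 15.55 [0.308  0.3211 0.2008] [179.9  -0.  135.1] open 0.0151 F [-0.6 -0.2 -0.7]
 fwd 0.035 lat 0.0005 z-rel -0.0632 n17
 fwd 0.050 lat -0.0012 z-rel -0.0915 n40
 fwd 0.070 lat -0.0008 z-rel -0.1174 n39
 fwd 0.088 lat -0.0004 z-rel -0.1416 n31
 max fwd 0.09476542865294632 [0.37777888 0.2568823  0.0534059 ]
```

Request:
servo_tool --rows '[{"offset": [0, 0, 0.04], "yaw": 0, "claw": 1}, {"offset": [-0.1, -0.01, 0.04], "yaw": 0, "claw": 1}, {"offset": [-0.2, 0, 0.04], "yaw": 0, "claw": 1}, {"offset": [-0.285, 0.035, 0.04], "yaw": 0, "claw": 1}, {"offset": [-0.36, 0.09, 0.04], "yaw": 0, "claw": 1}, {"offset": [-0.425, 0.15, 0.04], "yaw": 0, "claw": 1}, {"offset": [-0.475, 0.23, 0.04], "yaw": 0, "claw": 1}, {"offset": [-0.505, 0.315, 0.04], "yaw": 0, "claw": 1}, {"offset": [-0.505, 0.315, 0.04], "yaw": 0, "claw": 1}]'

```text
time: 16.73
ee_pos: [0.3662, 0.3078, 0.1957]
tcp_rot: [-180.0, -0.0, 135.1]
wrist_force: [0.2, 0.0, -0.7]
opening: 0.0147
grasp_force: 117.9
```

```bash
python3 knobs.py t7.png
```

```text
16.725 [0.3662 0.3078 0.1957] [ 0.2  0.  -0.7] 0.0147
blob [41. 23.] size [25. 23.] z 0.062 72
blob [ 40. -30.] size [25. 25.] z 0.062 70
blob [ 10. -56.] size [25. 22.] z 0.061 71
blob [ 5. 48.] size [22. 24.] z 0.063 54
blob [4. 1.] size [17. 22.] z 0.061 35
blob [-42.  13.] size [24. 20.] z 0.061 63
```

Request:
servo_tool --rows '[{"offset": [-0.05, 0.04, 0], "yaw": 0, "claw": 1}, {"offset": [-0.1, 0.085, 0], "yaw": 0, "claw": 1}, {"offset": [-0.1, 0.15, 0], "yaw": 0, "claw": 1}, {"offset": [-0.085, 0.21, 0], "yaw": 0, "claw": 1}, {"offset": [-0.06, 0.27, 0], "yaw": 0, "claw": 1}, {"offset": [-0.035, 0.325, 0], "yaw": 0, "claw": 1}, {"offset": [0, 0.38, 0], "yaw": 0, "claw": 1}, {"offset": [0.04, 0.425, 0], "yaw": 0, "claw": 1}, {"offset": [0.09, 0.465, 0], "yaw": 0, "claw": 1}, {"offset": [0.14, 0.5, 0], "yaw": 0, "claw": 1}, {"offset": [0.14, 0.5, 0], "yaw": 0, "claw": 1}]'

```text
time: 18.15
ee_pos: [0.391, 0.3532, 0.1959]
tcp_rot: [-180.0, -0.0, 135.1]
wrist_force: [0.2, -0.2, -0.9]
opening: 0.0152
grasp_force: 118.2
```

```bash
python3 knobs.py t8.png;python3 stick.py
```

```text
18.15 [0.391  0.3532 0.1959] [ 0.2 -0.2 -0.9] 0.0152
blob [ 58. -16.] size [17. 25.] z 0.062 50
blob [44. 39.] size [24. 22.] z 0.063 59
blob [ 11. -56.] size [22. 22.] z 0.062 67
blob [ 1. -0.] size [22. 25.] z 0.062 72
blob [ 1. 49.] size [19. 23.] z 0.063 41
blob [-42.  14.] size [24. 22.] z 0.062 72
t 18.2 [0.391  0.353  0.1959] [-180.    -0.   135.1] open 0.0149 F [-0.2 -0.5  0.1]
 fwd 0.035 lat -0.0002 z-rel -0.0665 n12
 fwd 0.050 lat -0.0012 z-rel -0.0915 n33
 fwd 0.070 lat -0.0012 z-rel -0.1176 n33
 fwd 0.087 lat -0.0006 z-rel -0.1399 n27
 max fwd 0.09498211855924682 [0.46013516 0.28781975 0.04798638]
```

Request:
servo_tool --rows '[{"offset": [0.055, 0.04, 0], "yaw": 0, "claw": 1}, {"offset": [0.11, 0.07, 0], "yaw": 0, "claw": 1}, {"offset": [0.175, 0.08, 0], "yaw": 0, "claw": 1}, {"offset": [0.24, 0.09, 0], "yaw": 0, "claw": 1}, {"offset": [0.305, 0.085, 0], "yaw": 0, "claw": 1}, {"offset": [0.37, 0.07, 0], "yaw": 0, "claw": 1}, {"offset": [0.43, 0.045, 0], "yaw": 0, "claw": 1}, {"offset": [0.49, 0.02, 0], "yaw": 0, "claw": 1}, {"offset": [0.53, 0, 0], "yaw": 0, "claw": 1}, {"offset": [0.53, 0, 0], "yaw": 0, "claw": 1}]'

```text
time: 19.5
ee_pos: [0.3532, 0.3904, 0.1959]
tcp_rot: [-180.0, -0.0, 135.1]
wrist_force: [-0.5, -1.6, -0.3]
opening: 0.0152
grasp_force: 118.4
```

```bash
sed -i 's/<.068)/<.076)/' knobs.py; python3 knobs.py t9.png;python3 stick.py
python3 - <<'E'
import cv2
im=cv2.imread('pics/t9.png');cv2.imwrite('pics/t9c.png',cv2.resize(im[260:370,210:320],None,fx=5,fy=5,interpolation=3))
E
```

```text
19.5 [0.3532 0.3904 0.1959] [-0.5 -1.6 -0.3] 0.0152
blob [ 61. -17.] size [23. 25.] z 0.061 67
blob [32. 57.] size [22. 22.] z 0.063 60
blob [ 11. -56.] size [22. 22.] z 0.062 70
blob [ 1. -1.] size [22. 25.] z 0.062 69
blob [-38.  26.] size [33. 47.] z 0.058 153
t 19.55 [0.3534 0.3903 0.1959] [-180.    -0.   135.1] open 0.0152 F [-0.7 -1.3 -0.9]
 fwd 0.034 lat -0.0003 z-rel -0.0635 n25
 fwd 0.051 lat -0.0010 z-rel -0.0941 n43
 fwd 0.070 lat -0.0006 z-rel -0.1189 n43
 fwd 0.087 lat -0.0011 z-rel -0.1404 n32
 max fwd 0.09465967945228856 [0.4169214  0.31989898 0.05057704]
```

View pics/t9c.png

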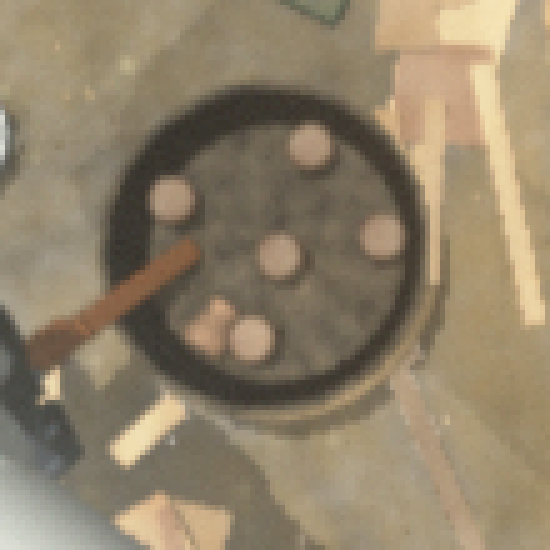

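The crop shows four knobs moved, one of them toppled at (212,328) but in the bowl. The middle one (280,257) and the one at (252,338) still stand on their spots. Next I'll push the middle one.

Request:
servo_tool --rows '[{"offset": [0, 0, -0.25], "yaw": 0, "claw": 1}, {"offset": [0, 0, -0.45], "yaw": 0, "claw": 1}, {"offset": [-0.29, -0.4, -0.45], "yaw": 0, "claw": 1}, {"offset": [-0.29, -0.66, -0.45], "yaw": 0, "claw": 1}, {"offset": [-0.29, -0.66, -0.2], "yaw": 0, "claw": 1}, {"offset": [-0.29, -0.66, 0], "yaw": 0, "claw": 1}, {"offset": [-0.29, -0.66, 0], "yaw": 0, "claw": 1}, {"offset": [-0.29, -0.57, 0], "yaw": 0, "claw": 1}, {"offset": [-0.29, -0.48, 0], "yaw": 0, "claw": 1}, {"offset": [-0.29, -0.38, 0], "yaw": 0, "claw": 1}, {"offset": [-0.29, -0.27, 0], "yaw": 0, "claw": 1}, {"offset": [-0.29, -0.27, 0], "yaw": 0, "claw": 1}]'

```text
time: 21.1
ee_pos: [0.3556, 0.3512, 0.1957]
tcp_rot: [-180.0, -0.0, 135.1]
wrist_force: [-0.6, 0.5, -0.9]
opening: 0.015
grasp_force: 118.2
```

```bash
python3 knobs.py t10.png;python3 stick.py
```

```text
21.1 [0.3556 0.3512 0.1957] [-0.6  0.5 -0.9] 0.015
blob [ 61. -16.] size [23. 25.] z 0.062 68
blob [32. 58.] size [22. 23.] z 0.063 62
blob [25. 23.] size [25. 22.] z 0.062 72
blob [ 11. -56.] size [22. 22.] z 0.062 70
blob [-32.  44.] size [21. 21.] z 0.056 35
blob [-42.  14.] size [24. 23.] z 0.061 74
t 21.15 [0.3552 0.3508 0.1957] [-180.    -0.   135.1] open 0.0149 F [ 0.4 -0.5  0.5]
 fwd 0.035 lat -0.0011 z-rel -0.0660 n22
 fwd 0.050 lat -0.0009 z-rel -0.0920 n36
 fwd 0.070 lat -0.0012 z-rel -0.1188 n39
 fwd 0.088 lat -0.0004 z-rel -0.1402 n28
 max fwd 0.09556897792643568 [0.42452057 0.28495878 0.0471789 ]
```

The middle knob has moved 34 mm. Now the last one, at (-42,14).

Request:
servo_tool --rows '[{"offset": [0.1, -0.1, 0], "yaw": 0, "claw": 1}, {"offset": [0.2, -0.11, 0], "yaw": 0, "claw": 1}, {"offset": [0.29, -0.12, 0], "yaw": 0, "claw": 1}, {"offset": [0.3, -0.19, 0], "yaw": 0, "claw": 1}, {"offset": [0.3, -0.26, 0], "yaw": 0, "claw": 1}, {"offset": [0.285, -0.32, 0], "yaw": 0, "claw": 1}, {"offset": [0.27, -0.38, 0], "yaw": 0, "claw": 1}, {"offset": [0.24, -0.43, 0], "yaw": 0, "claw": 1}, {"offset": [0.22, -0.48, 0], "yaw": 0, "claw": 1}, {"offset": [0.2, -0.52, 0], "yaw": 0, "claw": 1}, {"offset": [0.2, -0.52, 0], "yaw": 0, "claw": 1}]'

```text
time: 22.58
ee_pos: [0.3059, 0.328, 0.1974]
tcp_rot: [179.7, 0.1, 135.1]
wrist_force: [8.4, 0.5, 3.8]
opening: 0.0151
grasp_force: 118.4
```

```bash
python3 knobs.py t11.png;python3 stick.py
```

```text
22.575 [0.3059 0.328  0.1974] [8.4 0.5 3.8] 0.0151
blob [ 61. -17.] size [23. 25.] z 0.063 70
blob [32. 58.] size [22. 22.] z 0.063 66
blob [22. 21.] size [24. 25.] z 0.062 71
blob [ 11. -56.] size [22. 23.] z 0.061 70
blob [-32.  43.] size [27. 29.] z 0.055 78
blob [-52.  -8.] size [31. 22.] z 0.066 63
t 22.625 [0.3059 0.328  0.1973] [1.797e+02 1.000e-01 1.351e+02] open 0.0149 F [7.5 1.5 3.9]
 fwd 0.033 lat 0.0030 z-rel -0.0460 n30
 fwd 0.050 lat 0.0042 z-rel -0.0852 n46
 fwd 0.070 lat 0.0049 z-rel -0.1030 n41
 fwd 0.090 lat 0.0065 z-rel -0.1247 n42
 fwd 0.103 lat 0.0069 z-rel -0.1381 n9
 max fwd 0.10525971798778545 [0.38840093 0.26167881 0.05945184]
```

Request:
servo_tool --rows '[{"offset": [-0.05, 0.08, 0], "yaw": 0, "claw": 1}, {"offset": [-0.1, 0.16, 0], "yaw": 0, "claw": 1}, {"offset": [-0.1, 0.16, -0.2], "yaw": 0, "claw": 1}, {"offset": [-0.1, 0.16, -0.6], "yaw": 0, "claw": 1}, {"offset": [-0.1, 0.16, -1], "yaw": 0, "claw": 1}, {"offset": [-0.1, 0.16, -1], "yaw": 0, "claw": 1}]'

```text
time: 23.42
ee_pos: [0.3232, 0.3327, 0.2982]
tcp_rot: [179.8, -0.0, 135.1]
wrist_force: [0.3, 0.5, -0.5]
opening: 0.015
grasp_force: 117.8
```

```bash
python3 knobs.py t12.png;python3 stick.py
python3 - <<'E'
import cv2
im=cv2.imread('pics/t12.png');cv2.imwrite('pics/t12c.png',cv2.resize(im[260:370,210:320],None,fx=5,fy=5,interpolation=3))
E
```

```text
23.425 [0.3232 0.3327 0.2982] [ 0.3  0.5 -0.5] 0.015
blob [ 61. -17.] size [23. 25.] z 0.062 67
blob [32. 57.] size [22. 23.] z 0.063 63
blob [23. 21.] size [22. 25.] z 0.062 68
blob [ 11. -56.] size [22. 22.] z 0.062 70
blob [-30.  45.] size [21. 27.] z 0.056 50
blob [-47.  -6.] size [21. 25.] z 0.062 67
t 23.475 [0.323  0.3325 0.2963] [180.   -0.  135.1] open 0.0154 F [ 0.   1.2 -2.3]
 fwd 0.033 lat 0.0024 z-rel -0.0523 n41
 fwd 0.050 lat 0.0015 z-rel -0.0866 n52
 fwd 0.070 lat 0.0025 z-rel -0.1101 n48
 fwd 0.090 lat 0.0034 z-rel -0.1368 n49
 max fwd 0.09942072801270012 [0.39788291 0.26675486 0.15320938]
```

View pics/t12c.png

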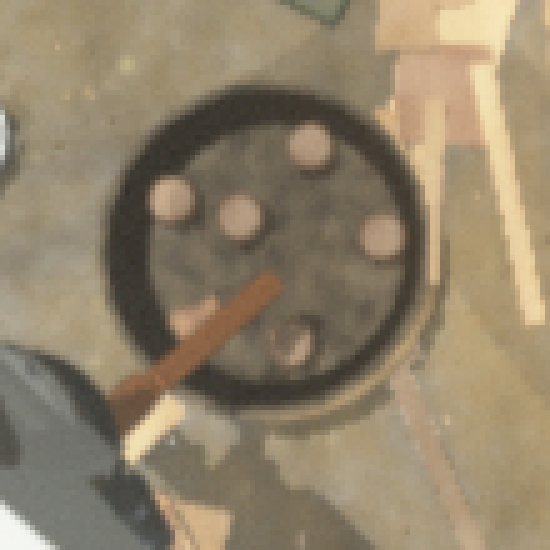

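The crop shows five knobs well moved and the last, at (295,345), only about 20 mm off its spot. The stick has skewed slightly in the grip. I'll turn it and push that knob further from behind.

Request:
servo_tool --rows '[{"offset": [0.03, 0.15, 0], "yaw": 0.05, "claw": 1}, {"offset": [0.06, 0.3, 0], "yaw": 0.1, "claw": 1}, {"offset": [0.1, 0.45, 0], "yaw": 0.15, "claw": 1}, {"offset": [0.13, 0.63, 0], "yaw": 0.2, "claw": 1}, {"offset": [0.13, 0.63, 0], "yaw": 0.25, "claw": 1}, {"offset": [0.13, 0.63, 0], "yaw": 0.25, "claw": 1}, {"offset": [0.13, 0.63, 0], "yaw": 0.25, "claw": 1}]'

```text
time: 24.4
ee_pos: [0.3577, 0.3857, 0.2951]
tcp_rot: [-179.9, 0.1, 90.3]
wrist_force: [-0.7, -0.2, -1.3]
opening: 0.0149
grasp_force: 117.7
```

```bash
python3 knobs.py t13.png;python3 stick.py
```

```text
24.4 [0.3577 0.3857 0.2951] [-0.7 -0.2 -1.3] 0.0149
blob [ 61. -16.] size [23. 25.] z 0.062 65
blob [32. 57.] size [22. 22.] z 0.062 58
blob [23. 21.] size [22. 25.] z 0.062 68
blob [ 11. -56.] size [22. 22.] z 0.062 69
blob [-30.  43.] size [21. 30.] z 0.054 64
blob [-46.  -6.] size [24. 25.] z 0.062 73
t 24.45 [0.3577 0.3858 0.2955] [-180.     0.    90.2] open 0.0152 F [ 0.1  0.2 -0.6]
 fwd 0.017 lat 0.0008 z-rel -0.0246 n6
 fwd 0.034 lat 0.0029 z-rel -0.0551 n34
 fwd 0.050 lat 0.0038 z-rel -0.1009 n64
 fwd 0.069 lat 0.0042 z-rel -0.1194 n59
 fwd 0.090 lat 0.0042 z-rel -0.1333 n53
 max fwd 0.09940170750243137 [0.36394057 0.28638317 0.15314622]
```

Request:
servo_tool --rows '[{"offset": [0, 0, 0.3], "yaw": 0, "claw": 1}, {"offset": [0, 0, 0.6], "yaw": 0, "claw": 1}, {"offset": [0, 0, 0.8], "yaw": 0, "claw": 1}, {"offset": [0, 0, 0.92], "yaw": 0, "claw": 1}, {"offset": [0, 0, 1], "yaw": 0, "claw": 1}]'

```text
time: 25.12
ee_pos: [0.3579, 0.386, 0.1958]
tcp_rot: [180.0, -0.0, 90.1]
wrist_force: [0.5, 0.5, -0.9]
opening: 0.015
grasp_force: 117.7
```

Request:
servo_tool --rows '[{"offset": [0, 0, 0.05], "yaw": 0, "claw": 1}, {"offset": [-0.06, 0, 0.05], "yaw": 0, "claw": 1}, {"offset": [-0.12, 0.01, 0.05], "yaw": 0, "claw": 1}, {"offset": [-0.18, 0.02, 0.05], "yaw": 0, "claw": 1}, {"offset": [-0.24, 0.04, 0.05], "yaw": 0, "claw": 1}, {"offset": [-0.28, 0.05, 0.05], "yaw": 0, "claw": 1}, {"offset": [-0.28, 0.05, 0.05], "yaw": 0, "claw": 1}]'

```text
time: 26.0
ee_pos: [0.363, 0.3577, 0.1911]
tcp_rot: [180.0, -0.0, 90.1]
wrist_force: [0.3, -0.2, -1.3]
opening: 0.0148
grasp_force: 117.7
```

```bash
python3 knobs.py t14.png;python3 stick.py
```

```text
26.0 [0.363  0.3577 0.1911] [ 0.3 -0.2 -1.3] 0.0148
blob [ 61. -16.] size [22. 25.] z 0.061 66
blob [32. 58.] size [22. 22.] z 0.062 61
blob [23. 21.] size [23. 24.] z 0.062 67
blob [ 11. -56.] size [22. 22.] z 0.061 70
blob [-29.  43.] size [19. 29.] z 0.054 65
blob [-43. -30.] size [24. 25.] z 0.062 76
t 26.05 [0.3629 0.3579 0.191 ] [-180.    -0.    90.1] open 0.0149 F [-0.9 -0.1 -0.7]
 fwd 0.039 lat 0.0046 z-rel -0.0731 n3
 fwd 0.049 lat 0.0030 z-rel -0.0865 n40
 fwd 0.070 lat 0.0040 z-rel -0.1100 n42
 fwd 0.089 lat 0.0045 z-rel -0.1324 n38
 max fwd 0.09786561803854785 [0.3672405  0.26003123 0.0489039 ]
```

That knob has now moved 43 mm. The toppled knob's foot may be only about 22 mm from its spot, so I'll come from the other side and push it a bit further.

Request:
servo_tool --rows '[{"offset": [0.05, 0, -0.3], "yaw": 0, "claw": 1}, {"offset": [0.05, 0, -0.7], "yaw": 0, "claw": 1}, {"offset": [0, 0, -1], "yaw": 0, "claw": 1}]'

```text
time: 26.48
ee_pos: [0.3628, 0.3584, 0.2925]
tcp_rot: [180.0, -0.0, 90.1]
wrist_force: [0.3, 0.3, -0.9]
opening: 0.0146
grasp_force: 117.7
```

Request:
servo_tool --rows '[{"offset": [-0.1, 0.04, 0], "yaw": -0.05, "claw": 1}, {"offset": [-0.2, 0.08, 0], "yaw": -0.1, "claw": 1}, {"offset": [-0.3, 0.12, 0], "yaw": -0.15, "claw": 1}, {"offset": [-0.4, 0.16, 0], "yaw": -0.2, "claw": 1}, {"offset": [-0.5, 0.2, 0], "yaw": -0.25, "claw": 1}, {"offset": [-0.63, 0.24, 0], "yaw": -0.3, "claw": 1}, {"offset": [-0.63, 0.24, 0], "yaw": -0.35, "claw": 1}, {"offset": [-0.63, 0.24, 0], "yaw": -0.4, "claw": 1}, {"offset": [-0.63, 0.24, 0], "yaw": -0.45, "claw": 1}, {"offset": [-0.63, 0.24, 0], "yaw": -0.5, "claw": 1}]'

```text
time: 27.72
ee_pos: [0.3869, 0.2952, 0.291]
tcp_rot: [180.0, -0.0, -179.6]
wrist_force: [-0.1, -0.6, -0.5]
opening: 0.0152
grasp_force: 117.6
```

Request:
servo_tool --rows '[{"offset": [-0.03, -0.1, 0], "yaw": -0.05, "claw": 1}, {"offset": [-0.06, -0.2, 0], "yaw": -0.1, "claw": 1}, {"offset": [-0.1, -0.3, 0], "yaw": -0.15, "claw": 1}, {"offset": [-0.15, -0.4, 0], "yaw": -0.2, "claw": 1}, {"offset": [-0.2, -0.5, 0], "yaw": -0.25, "claw": 1}, {"offset": [-0.23, -0.63, 0], "yaw": -0.3, "claw": 1}, {"offset": [-0.23, -0.63, 0], "yaw": -0.35, "claw": 1}, {"offset": [-0.23, -0.63, 0], "yaw": -0.4, "claw": 1}, {"offset": [-0.23, -0.63, 0], "yaw": -0.45, "claw": 1}, {"offset": [-0.23, -0.63, 0], "yaw": -0.5, "claw": 1}, {"offset": [-0.23, -0.63, 0], "yaw": -0.5, "claw": 1}]'

```text
time: 29.1
ee_pos: [0.4101, 0.2322, 0.291]
tcp_rot: [180.0, 0.0, -90.0]
wrist_force: [-1.1, 0.1, -1.1]
opening: 0.0148
grasp_force: 117.7
```

```bash
python3 knobs.py t15.png;python3 stick.py; python3 - <<'E'
import numpy as np
z=np.load('/tmp/top.npz');im,W=z['im'],z['W'];C=np.array([.4115,.2745])
r=(W[...,:2]-C)*1000
m=(r[...,0]>-60)&(r[...,0]<0)&(r[...,1]>20)&(r[...,1]<65)&(im.max(-1)>110)&(W[...,2]<.075)
for v,u in np.argwhere(m): print(v,u,r[v,u].round(0).astype(int).tolist(),int(W[v,u,2]*1000),im[v,u].tolist(),end=';')
E
```

```text
29.1 [0.4101 0.2322 0.291 ] [-1.1  0.1 -1.1] 0.0148
t 29.15 [0.4101 0.2322 0.291 ] [180.    0.  -90.1] open 0.0148 F [-0.2  1.3 -0.9]
```

Request:
servo_tool --rows '[{"offset": [0, -0.03, 0.3], "yaw": 0, "claw": 1}, {"offset": [0, -0.03, 0.6], "yaw": 0, "claw": 1}, {"offset": [0, -0.03, 0.8], "yaw": 0, "claw": 1}, {"offset": [0, -0.03, 0.92], "yaw": 0, "claw": 1}, {"offset": [0, -0.03, 1], "yaw": 0, "claw": 1}, {"offset": [0, -0.03, 1], "yaw": 0, "claw": 1}]'

```text
time: 29.95
ee_pos: [0.4131, 0.2321, 0.191]
tcp_rot: [180.0, -0.0, -90.0]
wrist_force: [-1.0, 0.7, -0.7]
opening: 0.0151
grasp_force: 117.8
```

Request:
servo_tool --rows '[{"offset": [0.01, 0.05, 0], "yaw": 0, "claw": 1}, {"offset": [0.03, 0.1, 0], "yaw": 0, "claw": 1}, {"offset": [0.05, 0.14, 0], "yaw": 0, "claw": 1}, {"offset": [0.08, 0.18, 0], "yaw": 0, "claw": 1}, {"offset": [0.12, 0.22, 0], "yaw": 0, "claw": 1}, {"offset": [0.12, 0.22, 0], "yaw": 0, "claw": 1}]'

```text
time: 30.7
ee_pos: [0.392, 0.2195, 0.1918]
tcp_rot: [-179.8, -0.0, -90.0]
wrist_force: [6.4, -2.3, 0.7]
opening: 0.0153
grasp_force: 118.1
```

```bash
python3 - <<'E'
from h import *
o=get_obs();print(o['time'],o['wrist_force'],o['torque'],o['opening'])
cloud('scene','s2.png')
im=cv2.imread('pics/s2.png');cv2.imwrite('pics/s2c.png',cv2.resize(im[220:380,240:440],None,fx=3.5,fy=3.5,interpolation=3))
E
```

```text
30.7 [ 6.40904059 -2.3134688   0.65159638] [-0.72147603 -2.10887965 -0.56328574] 0.015263527610484355
```

Request:
servo_tool --rows '[{"offset": [0.05, -0.02, 0], "yaw": 0, "claw": 1}, {"offset": [0.05, -0.1, 0], "yaw": 0, "claw": 1}, {"offset": [0.05, -0.1, -0.3], "yaw": 0, "claw": 1}, {"offset": [0.05, -0.1, -0.7], "yaw": 0, "claw": 1}, {"offset": [0.05, -0.1, -1], "yaw": 0, "claw": 1}]'

```text
time: 31.38
ee_pos: [0.4011, 0.2152, 0.2922]
tcp_rot: [180.0, 0.0, -89.9]
wrist_force: [0.2, 0.6, -1.1]
opening: 0.0151
grasp_force: 117.8
```

Request:
servo_tool --rows '[{"offset": [0.5, 0, 0], "yaw": 0, "claw": 1}, {"offset": [1, 0, 0], "yaw": 0, "claw": 1}]'

```text
time: 31.62
ee_pos: [0.4012, 0.1145, 0.2909]
tcp_rot: [180.0, 0.0, -89.8]
wrist_force: [0.8, -0.4, 0.0]
opening: 0.0147
grasp_force: 117.8
```

Request:
servo_tool --rows '[{"offset": [0.5, 0, 0], "yaw": 0, "claw": 1}, {"offset": [1, 0, 0], "yaw": 0, "claw": 1}, {"offset": [1, 0, 0], "yaw": 0, "claw": 1}]'

```text
time: 32.0
ee_pos: [0.4012, 0.0126, 0.2909]
tcp_rot: [180.0, 0.0, -90.2]
wrist_force: [-0.0, 0.5, -1.2]
opening: 0.0147
grasp_force: 117.7
```

```bash
python3 knobs.py t16.png;python3 stick.py; python3 - <<'E'
import cv2
im=cv2.imread('pics/t16.png')[280:345,228:302];a=cv2.resize(im,None,fx=7.5,fy=7.5,interpolation=2)
s=cv2.imread('pics/s2c.png')
cv2.imwrite('pics/t16c.png',a)
E
```

```text
32.0 [0.4012 0.0126 0.2909] [-0.   0.5 -1.2] 0.0147
blob [ 61. -17.] size [22. 25.] z 0.062 69
blob [32. 57.] size [22. 22.] z 0.062 62
blob [22. 21.] size [24. 25.] z 0.062 72
blob [ 11. -56.] size [22. 22.] z 0.062 70
blob [-41.  34.] size [22. 28.] z 0.055 84
blob [-43. -30.] size [24. 24.] z 0.062 78
t 32.05 [0.4014 0.0139 0.2908] [180.    0.  -90.1] open 0.0148 F [-1.  -0.8 -0.1]
 fwd 0.032 lat 0.0013 z-rel -0.0573 n41
 fwd 0.051 lat 0.0024 z-rel -0.0907 n40
 fwd 0.071 lat 0.0033 z-rel -0.1146 n37
 fwd 0.088 lat 0.0044 z-rel -0.1353 n32
 max fwd 0.09546494453687532 [0.39217717 0.10939674 0.14890629]
```

View pics/t16c.png

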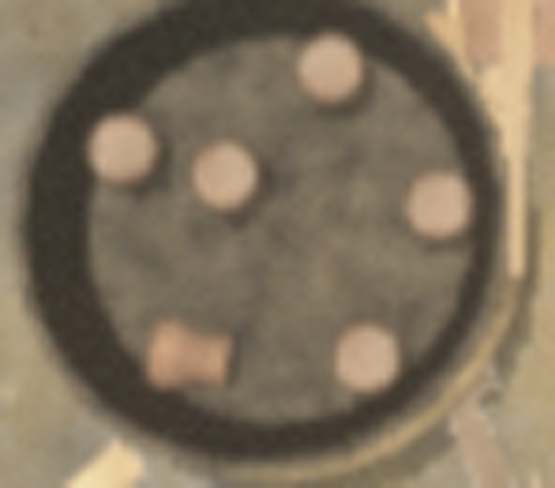

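All six knobs are in the bowl and off their spots, between 25 and 50 mm from where they lay. The toppled one lies at crop (185,355) with its foot turned away from its old place. Now I'll carry the stick to the free bench on the right.

Request:
servo_tool --rows '[{"offset": [0.5, -0.18, 0], "yaw": 0, "claw": 1}, {"offset": [1, -0.37, 0], "yaw": 0, "claw": 1}]'

```text
time: 32.35
ee_pos: [0.4393, -0.0844, 0.291]
tcp_rot: [-180.0, 0.0, -89.7]
wrist_force: [1.3, 0.5, -0.5]
opening: 0.0147
grasp_force: 117.9
```

Request:
servo_tool --rows '[{"offset": [0.3, -0.1, 0], "yaw": 0.05, "claw": 1}, {"offset": [0.6, -0.2, 0], "yaw": 0.1, "claw": 1}, {"offset": [1, -0.37, 0], "yaw": 0.15, "claw": 1}, {"offset": [1, -0.37, 0], "yaw": 0.2, "claw": 1}, {"offset": [1, -0.37, 0], "yaw": 0.25, "claw": 1}, {"offset": [1, -0.37, 0], "yaw": 0.3, "claw": 1}, {"offset": [1, -0.37, 0], "yaw": 0.35, "claw": 1}, {"offset": [1, -0.37, 0], "yaw": 0.4, "claw": 1}, {"offset": [1, -0.37, 0], "yaw": 0.45, "claw": 1}, {"offset": [1, -0.37, 0], "yaw": 0.5, "claw": 1}, {"offset": [1, -0.37, 0], "yaw": 0.5, "claw": 1}]'

```text
time: 33.72
ee_pos: [0.4763, -0.1835, 0.2906]
tcp_rot: [180.0, -0.0, -179.7]
wrist_force: [0.2, -0.4, -1.4]
opening: 0.0149
grasp_force: 117.8
```

Request:
servo_tool --rows '[{"offset": [0, -0.13, 0.3], "yaw": 0, "claw": 1}, {"offset": [0, -0.13, 0.6], "yaw": 0, "claw": 1}, {"offset": [0, -0.13, 0.9], "yaw": 0, "claw": 1}, {"offset": [0, -0.13, 0.9], "yaw": 0, "claw": 1}]'

```text
time: 34.22
ee_pos: [0.475, -0.1968, 0.1989]
tcp_rot: [179.9, -0.2, -179.7]
wrist_force: [-0.6, 0.8, -0.6]
opening: 0.0151
grasp_force: 117.8
```

```bash
python3 stick.py t17.png; python3 -c "
import numpy as np
W=np.load('/tmp/top.npz')['W']
m=(W[...,0]>.3)&(W[...,0]<.6)&(W[...,1]<-.14)&(W[...,1]>-.26)&(W[...,2]>.008)&(W[...,2]<.04)
print(m.sum(),W[m][:,:2].min(0) if m.sum() else '',W[m][:,:2].max(0) if m.sum() else '')"
```

```text
t 34.225 [ 0.475  -0.1968  0.1989] [ 179.9   -0.2 -179.7] open 0.0151 F [-0.6  0.8 -0.6]
 fwd 0.034 lat 0.0024 z-rel -0.0595 n20
 fwd 0.050 lat 0.0028 z-rel -0.0892 n31
 fwd 0.070 lat 0.0037 z-rel -0.1126 n32
 fwd 0.089 lat 0.0043 z-rel -0.1357 n24
 max fwd 0.0963637417931833 [ 0.57137725 -0.19680033  0.05019356]
6 [ 0.30710166 -0.2514822 ] [ 0.56923753 -0.17539019]
```

Request:
servo_tool --rows '[{"offset": [0.02, 0, 0.25], "yaw": 0, "claw": 1}, {"offset": [0.03, 0, 0.41], "yaw": 0, "claw": 1}, {"offset": [0.12, 0, 0.475], "yaw": 0, "claw": 1}, {"offset": [0.205, 0, 0.54], "yaw": 0, "claw": 1}, {"offset": [0.29, 0, 0.625], "yaw": 0, "claw": 1}, {"offset": [0.38, 0, 0.71], "yaw": 0, "claw": 1}, {"offset": [0.455, 0, 0.805], "yaw": 0, "claw": 1}, {"offset": [0.53, 0, 0.9], "yaw": 0, "claw": 1}]' --squeeze 20

```text
time: 35.28
ee_pos: [0.4229, -0.1983, 0.1116]
tcp_rot: [-179.9, 0.2, -179.9]
wrist_force: [2.5, -0.6, 4.2]
opening: 0.0148
grasp_force: 121.8
```

```bash
python3 stick.py t18.png
```

```text
t 35.275 [ 0.4229 -0.1983  0.1116] [-179.9    0.2 -179.9] open 0.0148 F [ 2.5 -0.6  4.2]
 fwd 0.031 lat 0.0015 z-rel -0.0237 n49
 fwd 0.050 lat 0.0004 z-rel -0.0389 n42
 fwd 0.070 lat -0.0006 z-rel -0.0598 n32
 fwd 0.090 lat -0.0006 z-rel -0.0709 n34
 fwd 0.110 lat -0.0008 z-rel -0.0840 n32
 fwd 0.129 lat -0.0012 z-rel -0.0942 n27
 max fwd 0.14073680500975524 [ 0.563634   -0.20319164  0.01220191]
```

Request:
servo_tool --rows '[{"offset": [0.06, 0, 0.1], "yaw": 0, "claw": 1}, {"offset": [0.12, 0, 0.21], "yaw": 0, "claw": 1}, {"offset": [0.17, 0, 0.32], "yaw": 0, "claw": 1}, {"offset": [0.21, 0, 0.44], "yaw": 0, "claw": 1}, {"offset": [0.24, 0, 0.56], "yaw": 0, "claw": 1}, {"offset": [0.27, 0, 0.68], "yaw": 0, "claw": 1}, {"offset": [0.28, 0, 0.75], "yaw": 0, "claw": 1}, {"offset": [0.28, 0, 0.75], "yaw": 0, "claw": 1}]'

```text
time: 36.33
ee_pos: [0.3944, -0.1978, 0.0357]
tcp_rot: [180.0, -0.0, -179.9]
wrist_force: [-1.4, 1.1, 5.6]
opening: 0.0151
grasp_force: 124.8
```

```bash
python3 stick.py t19.png
```

```text
t 36.325 [ 0.3944 -0.1978  0.0357] [ 180.    -0.  -179.9] open 0.0151 F [-1.4  1.1  5.6]
 fwd 0.031 lat 0.0023 z-rel -0.0063 n35
 fwd 0.050 lat -0.0001 z-rel -0.0069 n55
 fwd 0.069 lat -0.0004 z-rel -0.0134 n37
 fwd 0.090 lat -0.0020 z-rel -0.0208 n26
 fwd 0.110 lat -0.0028 z-rel -0.0216 n20
 fwd 0.128 lat -0.0005 z-rel -0.0221 n11
 fwd 0.151 lat -0.0010 z-rel -0.0221 n4
 fwd 0.172 lat 0.0003 z-rel -0.0226 n3
 max fwd 0.18101425496837908 [ 0.57545749 -0.20400572  0.01223435]
```

Request:
servo_tool --rows '[{"offset": [0, 0, 0.04], "yaw": 0, "claw": 1}, {"offset": [0, 0, 0.08], "yaw": 0, "claw": 1}, {"offset": [0, 0, 0.08], "yaw": 0, "claw": 0.5}, {"offset": [0, 0, 0.08], "yaw": 0, "claw": 0}, {"offset": [0, 0, 0.08], "yaw": 0, "claw": 0}, {"offset": [0, 0, 0.08], "yaw": 0, "claw": 0}, {"offset": [0, 0, 0.08], "yaw": 0, "claw": 0}, {"offset": [0, 0, -0.3], "yaw": 0, "claw": 0}, {"offset": [0, 0, -0.8], "yaw": 0, "claw": 0}, {"offset": [0, 0, -1], "yaw": 0, "claw": 0}]'

```text
time: 37.62
ee_pos: [0.3955, -0.1984, 0.1389]
tcp_rot: [-179.9, 0.2, -179.9]
wrist_force: [-0.1, 0.1, -1.3]
opening: 0.0854
grasp_force: 0.0
```

Request:
servo_tool --rows '[{"offset": [0.4, -0.4, -0.5], "yaw": 0, "claw": 0}, {"offset": [0.8, -0.8, -0.8], "yaw": 0, "claw": 0}, {"offset": [0.8, -0.8, -0.8], "yaw": 0, "claw": 0}, {"offset": [0.8, -0.8, -0.8], "yaw": 0, "claw": 0}]'

```text
time: 38.12
ee_pos: [0.3146, -0.2785, 0.2161]
tcp_rot: [-180.0, 0.0, 180.0]
wrist_force: [0.8, -0.7, 0.2]
opening: 0.0853
grasp_force: 0.0
```

```bash
python3 knobs.py t20.png; python3 - <<'E'
from h import *
z=np.load('/tmp/top.npz');im,W=z['im'],z['W'];h=cv2.cvtColor(im,cv2.COLOR_RGB2HSV).astype(int)
m=(h[...,1]>105)&(h[...,0]<17)&(W[...,0]>.3)&(W[...,0]<.62)&(abs(W[...,1]+.2)<.03)
w=W[m];print(m.sum())
for a in np.arange(.32,.6,.03):
    q=w[(w[:,0]>=a)&(w[:,0]<a+.03)]
    if len(q):print(round(a,2),np.median(q,axis=0).round(4),len(q))
print(get_obs()['opening'])
E
```

```text
38.125 [ 0.3146 -0.2785  0.2161] [ 0.8 -0.7  0.2] 0.0853
blob [ 61. -16.] size [23. 25.] z 0.062 73
blob [32. 58.] size [22. 23.] z 0.062 66
blob [22. 22.] size [25. 25.] z 0.062 73
blob [ 10. -56.] size [25. 22.] z 0.062 75
blob [-39.  34.] size [24. 27.] z 0.055 84
blob [-43. -30.] size [24. 25.] z 0.062 80
496
0.35 [ 0.3659 -0.1968  0.0207] 82
0.38 [ 0.3962 -0.197   0.0216] 77
0.41 [ 0.4244 -0.1968  0.021 ] 77
0.44 [ 0.4526 -0.1981  0.0192] 66
0.47 [ 0.4854 -0.1986  0.0084] 53
0.5 [ 0.5142 -0.1989  0.0075] 54
0.53 [ 0.5462 -0.199   0.0083] 53
0.56 [ 0.5706 -0.1989  0.0081] 34
0.0854519775906079
```

The stick lies flat: the handle top is at 21 mm and the blade top at 8 mm all along. All six knobs are in the bowl and off their spots, so I'm handing in.

```bash
python3 -c "
from workcell import *
print(job_done())"
```

```text
the job is handed in; nothing more can be done
None
```

I handed in the job at about 38 s. All six knobs are still in the bowl, each at least about 25 mm from where it lay by my camera measurements. One toppled onto its side while I was stirring. The stick lies flat on the bench, clear of the sleeve. I touched the sleeve a second time, using its mouth edge to tilt the stick in the grip before stirring.

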